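Burnish the copper seam of a two-part painting

ROBOT

A 7-joint arm with a two-finger parallel gripper is mounted at the origin on the work surface. World frame = base frame: x ahead of the robot, y to its left, z up, the work surface at z = 0. Lengths are in mm, angles in rad, forces in N, time in s.
With the tool pointing down it reaches from about 425 to 875 mm from the base axis. Payload 9.9 kg.
Tool frame: the origin (TCP) lies midway between the tips of the shut fingers; the grasp point (between the pads) lies 19 mm behind it; y points along the fingers, z is the direction in which the jaws open and shut, and the axes are right-handed (so a half turn about y gives the same grasp; the last joint's range is limited). The gripper opens to 85 mm and grips with 20 to 120 N. Pads are 22 mm wide; open, the fingers measure 114 mm over their backs; the gripper's body (76 mm by 85 mm) begins 54 mm behind the grasp point. The pads swing forward as they close: fully open they stand 13 mm farther back than shut.
Start: joints at [-0.084, 0.576, 0.025, 1.437, -0.015, 1.129, -0.057], TCP at [675.003, 0.006, 231.289] pointing down, gripper open.
Joint ranges: [-2.76, 2.76], [-0.34, 2.15], [-1.52, 1.57], [0.19, 2.46], [-1.09, 4.23], [0.17, 1.99], [-2.82, 2.82]. Speed limits (rad/s): [2.22, 2.22, 3.01, 3.01, 3.14, 3.14, 3.14].

INTERFACE

Orientations are given as a unit quaternion [x, y, z, w].
In Python, from plant import r, imaging, nets gives the robot as it stands.
- The arm moves only by the tool play_rows, never from a script. Its argument "increments" is a list that holds one entry, the list of rows, each a list of 7 numbers: the opening in per cent of the stroke, from 0 (shut) to 100 (fully open), then the shift along the tool's x, y, z in cm, then the turn, a rotation vector about the tool's x, y, z in degrees. A call has 1 to 8 rows; each row is the pose to reach, as a shift and turn from the pose commanded when the call began, along the tool's axes at that moment; what a row does not reach only later rows make up. A row lasts 1/10 s, in which the tool goes at most 50 mm and 8.59 degrees, less where a joint would pass 70% of its speed; a pose out of reach is approached as far as the arm can. A call with a gripper value outside its range is refused whole. The fingers move at their own pace and stop on an object; the grip force is fixed at half the most. Time passes only in rows, so rows that repeat a pose let the fingers close. It gives the time, the measured TCP pose, the force and the opening at its end, in the units of the state.
- r.observe(): the state, without advancing time (a new reading comes with each control period).
- imaging.camera(name): name is "scene" or "side" or "wrist"; returns a dict with "color" (480x640x3 uint8, blue, green, red), "z_map" (480x640 float32, mm along the optical axis (not along the pixel's ray), 0 where there is no reading), "vfov" (degrees; the focal length in pixels is half the picture's height over the tangent of half this angle, whatever the lens; pixels are square), "cx", "cy" (the principal point, pixels), "extrinsics" (4x4, takes a point from camera to world coordinates). Camera axes: x right, y down, z forward; pixel columns grow to the right and rows downward; lengths in mm; the calibration is good to about 2 mm. A picture is of the moment at which its call begins.
- r.finish_job(): hands the job in, once; it reports no verdict.
Trained networks look in the newest picture that a camera, given by its name, has taken for a name from the list of things; names that differ only in an ending like _2 or _b are one class to them, and where a whole thing is asked for, a point or a joint stands for the part that bears it (a point fixed in the world has none). Each returns a list of dicts, best first, with "conf" (0 to 1); they miss things now and then, are a little off and sometimes report something else, mostly with a low value. They report only what shows in the picture. A call takes as long as a camera call. They do not tell look-alikes from the thing itself.
- nets.spot_in(camera, label): "centre" ([x, y, z] in mm, in world coordinates, good to about 4 mm: the middle of the surface that is visible of it).
- nets.regions_of(camera, label): "region" (480x640 bool, what is visible of it).
- nets.mark_of(camera, label): "centre" ([x, y, z] in mm, in world coordinates, good to about 4 mm: a listed point, or the origin of a listed thing).
The state is a dict: "clock": time; "joints": joint angles; "qvel": joint speeds; "tau": joint torques, N m; "ee_pos": TCP position; "tool_rot": TCP orientation; "contact_force": force on the tool from outside, world axes, zero at the start; "wrist_torque": the same for the moment, N m; "finger_gap": opening from 0.0 (shut) to 1.0 (fully open).
Only numpy, scipy, OpenCV 4.12 (cv2) and the standard library are available. Lean on these libraries where they do the work, as an engineer would, in place of code of your own. Each camera call takes 0.05 s, during which the arm holds its last target.

TASK

The painting on the table is made of two boards joined by a copper seam strip. Take the orange-handled burnisher from the tool rack, set its sprung tip on the yellow dot at one end of the seam and rub slowly along the strip (about 3 cm per second) to the white dot at the other end, keeping the tip lightly pressed on the seam without lifting it on the way. Then stand the burnisher back upright in its own hole of the rack and let go, leaving the other two tools where they are.

Things in the scene. Friction and masses are not known exactly. Their poses are not given: they have to be found in the camera images.
- burnisher_center (a point): Centre of the burnisher's upright orange handle, a square bar 24 x 24 x 80 mm; grip it here. z up, flat faces square to x and y. Below the handle: a black guard disc 46 mm across, 5 mm thick, underside 45 mm below this point, resting on the rack's top; then a 12 mm steel shank and the sprung tip, hanging free in the rack's hole. Axes as the rack's at the start. 50 to 120 g.
- burnisher_tip (a point): Lowest point of the burnisher's sprung steel ball tip (ball 12 mm across), 95 mm straight below burnisher_center when not pressed; it rides up with the plunger as it is pressed. Same axes as the handle.
- plunger (a joint): How far the burnisher's sprung tip is pushed in, m: 0 free, 0.015 fully in. A soft spring: about 0.4 N to start moving, 250 N/m, about 4 N fully in. It counts as pressed from 0.001; half-way in is a good working depth.
- panel: The painting, fixed flat on the table: a black board (-x) with an orange picture and a blue board (+x) with a sea picture, together 150 (x) x 200 (y) x 18 mm thick. Origin at the centre of the underside, z up. The seam, a flush copper strip 10 mm wide, lies on the top face at x = 0 along y: yellow start dot (18 mm across) at y = -80 mm, white finish dot at y = +80 mm.
- rack: Tool rack, a pale wooden block fixed to the table, 250 (x) x 70 (y) x 62 mm tall, origin at the centre of its underside. Three upright holes, 32 mm wide and 58 mm deep, at x = -80, 0 and +80 mm; a tool in each, in any order. Tools lift straight out and go back with about 10 mm of play either way. Neighbours stand along x, so the fingers best close along y.
- brush_center (a point): Centre of the handle of the blue-handled brush, a bystander in the rack, same handle and disc as the burnisher.
- scraper_center (a point): Centre of the handle of the green-handled scraper, a bystander in the rack, same handle and disc as the burnisher.
There are look-alikes about, which are no part of the job. There is more than one size of the panel; the job needs the largest.

How it is judged:
By the outcome, as a careful person would: the job done as asked, in the order asked, and still so for the second after the job is handed in, with the robot touching nothing.
It also fails if it takes over 64 s, if anything falls off the work surface, if the arm or the gripper's body presses on something with over 40 N, if the wrist force passes 120 N, or if a joint passes its speed limit or range.

## Working session

There is one attempt and no reset: what is moved stays moved. The work goes in short steps, Python scripts to look and compute and a tool call to move; the robot and the scene stay as the last step left them, time stands still between calls to the robot, and variables do not carry over. Pictures are saved under pics/ and viewed, and the job is handed in when it is done.

Besides the shell and the picture viewer there is one more tool, called as name([rows], argument=value, ...), one row to a line, values as JSON. play_rows: Moves the arm, as the interface text tells. Its arguments: {"type":"object","properties":{"increments":{"type":"array"}},"required":["increments"]}

```bash
ls; mkdir -p pics
python3 - <<'E'
from plant import r, imaging, nets
import cv2
print(r.observe())
for n in ["scene","side","wrist"]:
    c=imaging.camera(n); cv2.imwrite(f"pics/{n}0.png",c["color"]); print(n,c["vfov"],c["cx"],c["cy"],c["extrinsics"].round(3).tolist())
    for l in ["burnisher_center","brush_center","scraper_center","panel","rack"]:
        print(l,[(d["conf"],[round(float(v)) for v in d["centre"]]) for d in nets.mark_of(n,l)][:4])
E
```

```text
pics
{'clock': 0.0, 'joints': array([-0.08379429,  0.57655743,  0.02482672,  1.43792759, -0.01499122,
        1.12899926, -0.05651108]), 'qvel': array([ 0.00190888, -0.00020625, -0.00029228,  0.00104291, -0.00054751,
        0.00050448,  0.00086574]), 'tau': array([ 1.10782021e-03, -7.65753937e+01,  2.25157209e+00, -2.85965914e+01,
        1.54639565e-02,  1.25475466e-02,  7.09064329e-05]), 'ee_pos': array([6.74535239e+02, 8.24844667e-03, 2.30418341e+02]), 'tool_rot': array([ 0.5004571 , -0.50039502,  0.49958693, -0.49956022]), 'contact_force': array([-0.71706911,  0.13583431, -0.25554295]), 'wrist_torque': array([0.02559031, 0.02513032, 0.00255322]), 'finger_gap': 0.9973810479424452}
scene 45.61287510608067 329.1417100193525 247.0482613638632 [[0.474, 0.55, -0.687, 1324.988], [0.88, -0.303, 0.365, -409.2], [-0.007, -0.778, -0.628, 797.894], [0.0, 0.0, 0.0, 1.0]]
burnisher_center [(0.74, [440, -230, 106])]
brush_center [(0.94, [604, -236, 106])]
scraper_center [(0.72, [518, -236, 104])]
panel [(0.82, [697, 21, 2]), (0.69, [490, 91, 0]), (0.56, [554, 308, 1])]
rack [(0.89, [517, -233, -1])]
side 42.11147060151094 321.5578115656452 240.5725561733327 [[0.966, -0.167, 0.199, 339.596], [-0.26, -0.606, 0.752, -738.696], [-0.005, -0.778, -0.628, 749.889], [0.0, 0.0, 0.0, 1.0]]
burnisher_center [(0.55, [435, -229, 106])]
brush_center [(0.93, [600, -240, 108]), (0.5, [432, -227, 107])]
scraper_center [(0.6, [522, -236, 109])]
panel [(0.97, [552, 316, 1]), (0.88, [492, 92, 1]), (0.78, [694, 22, 2]), (0.18, [520, -235, -2])]
rack [(0.74, [522, -233, -1]), (0.72, [522, -236, 112])]
wrist 64.48226238263467 320.6852574416412 240.44079822949467 [[1.0, 0.002, -0.001, 674.074], [0.002, -0.964, -0.265, 65.67], [-0.001, 0.265, -0.964, 373.212], [0.0, 0.0, 0.0, 1.0]]
burnisher_center []
brush_center []
scraper_center []
panel [(0.7, [698, 23, 2]), (0.67, [488, 91, 3])]
rack [(0.89, [512, -232, -1])]
```

View pics/scene0.png

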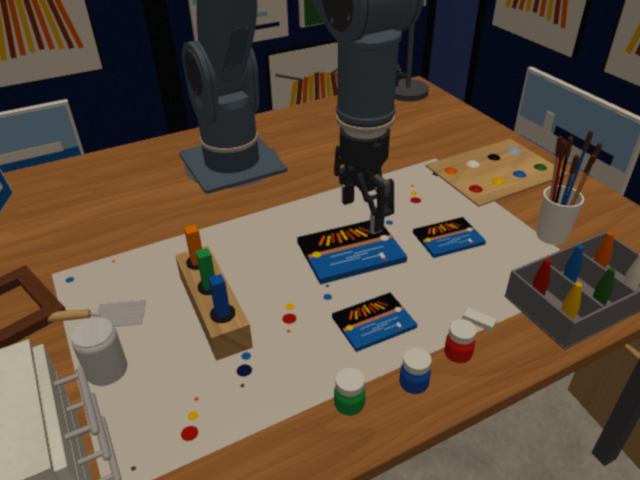

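View pics/side0.png

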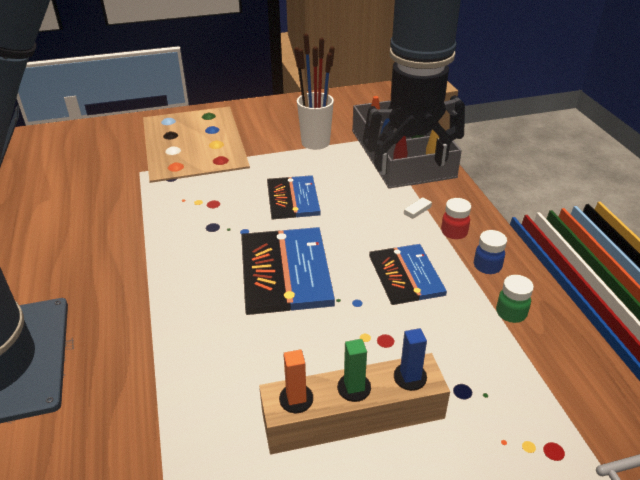

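View pics/wrist0.png

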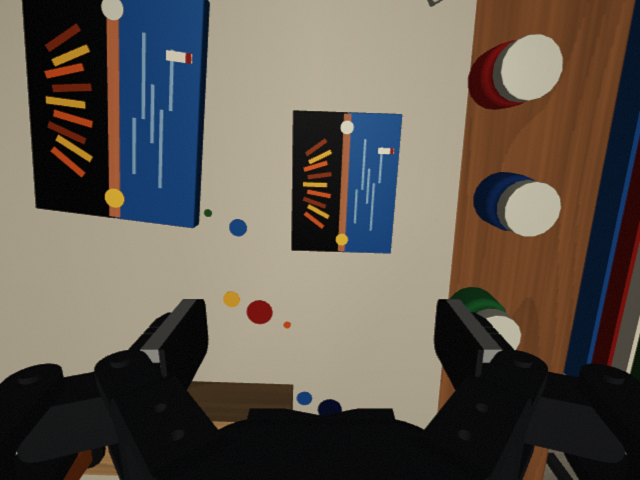

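```bash
cat > h.py <<'E'
import numpy as np, cv2
from plant import r, imaging, nets
from scipy.spatial.transform import Rotation as R
def pts(c):
    z=c["z_map"]; f=240/np.tan(np.radians(c["vfov"]/2)); v,u=np.mgrid[0:480,0:640]
    P=np.stack([(u-c["cx"])/f*z,(v-c["cy"])/f*z,z],-1); E=c["extrinsics"]
    return P@E[:3,:3].T+E[:3,3]
def hsv(c): return cv2.cvtColor(c["color"],cv2.COLOR_BGR2HSV)
E
python3 - <<'E'
from h import *
print(R.from_quat(r.observe()["tool_rot"]).as_matrix().round(3))
for n in ["scene","side","wrist"]:
    c=imaging.camera(n); P=pts(c); H=hsv(c); h,s,v=H[...,0],H[...,1],H[...,2]
    ok=c["z_map"]>0
    # handles tops
    for nm,lo,hi in [("orange",5,15),("green",50,80),("blue",100,125)]:
        m=ok&(h>=lo)&(h<=hi)&(s>120)&(P[...,1]<-180)&(P[...,1]>-290)&(P[...,0]>380)&(P[...,0]<660)&(P[...,2]>72)
        if m.sum()>30:
            q=P[m]; zt=np.percentile(q[:,2],98); t=q[q[:,2]>zt-4]; print(n,nm,m.sum(),"ztop",zt.round(1),"top mean",t.mean(0).round(1),len(t),"range",np.percentile(q,[2,98],axis=0).round(1).tolist())
    # rack top
    m=ok&(abs(P[...,2]-62)<3.5)&(P[...,0]>350)&(P[...,0]<680)&(P[...,1]<-170)&(P[...,1]>-300)
    if m.sum()>100: print(n,"rack",cv2.minAreaRect(P[m][:,:2].astype(np.float32)),P[m][:,2].mean())
    # panel
    reg=ok&(P[...,0]>380)&(P[...,0]<600)&(P[...,1]>-40)&(P[...,1]<215)
    m=reg&(abs(P[...,2]-18)<5)
    if m.sum()>100: print(n,"panel",cv2.minAreaRect(P[m][:,:2].astype(np.float32)),P[m][:,2].mean(), m.sum())
    for nm,mm in [("yellow",(h>=20)&(h<=30)&(s>140)&(v>120)),("white",(s<40)&(v>140))]:
        k,l,st,ce=cv2.connectedComponentsWithStats((m&mm).astype(np.uint8))
        for i in range(1,k):
            if st[i,4]>15: print(n,nm,st[i,4],ce[i].round(),P[l==i].mean(0).round(1),np.ptp(P[l==i],axis=0).round(1))
    m2=m&(h>=5)&(h<=16)&(s>60)
    if n!="wrist":
        k,l,st,ce=cv2.connectedComponentsWithStats(m2.astype(np.uint8)); i=1+np.argmax(st[1:,4]); q=P[l==i]
        print(n,"seam",q.mean(0).round(1),len(q),np.ptp(q,axis=0).round(), np.polyfit(q[:,1],q[:,0],1))
E
```

```text
[[-0.  0.  1.]
 [-1.  0. -0.]
 [-0. -1.  0.]]
scene orange 397 ztop 147.1 top mean [ 439.  -234.3  145.6] 103 range [[427.8, -245.9, 75.2], [451.4, -223.6, 147.1]]
scene green 432 ztop 147.6 top mean [ 518.7 -237.3  145.8] 107 range [[507.4, -248.9, 76.4], [531.4, -227.6, 147.6]]
scene blue 565 ztop 147.4 top mean [ 598.5 -241.2  145.7] 128 range [[586.9, -251.7, 73.8], [610.7, -230.2, 147.4]]
scene rack ((516.8008422851562, -236.58270263671875), (70.76152038574219, 256.29302978515625), 87.8953857421875) 61.44951507690764
scene panel ((490.930419921875, 87.58633422851562), (201.38751220703125, 155.49783325195312), 82.72937774658203) 16.519469644086925 3808
scene yellow 30 [361. 232.] [459.1 131.6  17.2] [33.1 12.6  6.2]
scene yellow 29 [344. 235.] [448.   93.8  17.2] [34.8 11.   6.1]
scene yellow 27 [328. 240.] [448.4  54.4  16.9] [28.1 19.2  5.3]
scene yellow 36 [316. 254.] [477.7   9.3  16.9] [18.5 17.3  3.8]
scene white 19 [384. 238.] [500.1 167.9  16.6] [15.1 14.9  4.4]
scene seam [474.   85.1  16.6] 405 [ 81. 144.   9.] [2.07753956e-01 4.56327771e+02]
side orange 1004 ztop 148.4
[... 1181 characters left out ...]
11.10406494140625, -225.4761962890625), (178.62002563476562, 37.61268997192383), 26.07665252685547) 61.62392851207527
wrist panel ((489.3648376464844, 87.18437194824219), (197.21563720703125, 151.583984375), 82.55756378173828) 17.567022218338302 37333
wrist yellow 284 [70. 55.] [459.4 132.1  17.7] [33.3 15.9  5.2]
wrist yellow 267 [ 65. 102.] [448.3  94.2  17.8] [34.1  9.3  4.3]
wrist yellow 242 [ 73. 148.] [449.   55.   17.9] [30.4 22.1  3.6]
wrist yellow 277 [114. 198.] [479.6   9.5  18.2] [18.7 16.4  4.2]
wrist white 349 [112.   9.] [500.4 167.3  18. ] [18.  14.5  5. ]
wrist white 28 [169.  57.] [544.1 130.6  17.9] [8.9 9.1 3. ]
wrist white 27 [182.  57.] [555.2 130.7  17.8] [3.8 8.  2.6]
```

play_rows([
  [[100,2.9,0,-2.95,0,-8,0],[100,5.8,0,-5.9,0,-16,0],[100,8.7,0,-8.85,0,-24,0],[100,11.6,0,-11.8,0,-32,0],[100,14.5,0,-14.8,0,-40,0],[100,17.4,0,-17.8,0,-48,0],[100,20.3,0,-20.8,0,-56,0],[100,23.3,0,-23.7,0,-64,0]],
])

```text
clock: 1.85
ee_pos: [436.7, -234.0, 231.5]
tool_rot: [0.69, -0.157, 0.157, -0.689]
contact_force: [1.0, -1.1, -0.0]
finger_gap: 0.996
```

play_rows([
  [[100,0,0,0,0,-8,0],[100,0,0,0,0,-16,0],[100,0,0,0,0,-23.7,0],[100,0,0,0,0,-23.7,0],[100,0,0,0,0,-23.7,0],[100,0,0,0,0,-23.7,0]],
])

```text
clock: 2.45
ee_pos: [438.0, -233.0, 231.3]
tool_rot: [0.707, -0.015, 0.015, -0.707]
contact_force: [0.2, 0.5, 0.3]
finger_gap: 0.998
```

```bash
cat >> h.py <<'E'
def togo(target, o=None):
    o=o or r.observe(); M=R.from_quat(o["tool_rot"]).as_matrix()
    print("t",round(o["clock"],2),"ee",o["ee_pos"].round(1),"F",o["contact_force"].round(2),"gap",round(o["finger_gap"],3)); print(M.round(3))
    print("tool shift cm",(M.T@(np.array(target)-o["ee_pos"])/10).round(2))
E
python3 - <<'E'
from h import *
togo([437.5,-233.5,90])
c=imaging.camera("wrist"); cv2.imwrite("pics/w1.png",c["color"])
for n in ["side","wrist"]:
    c=imaging.camera(n); P=pts(c); H=hsv(c); h,s,v=H[...,0],H[...,1],H[...,2]
    m=(c["z_map"]>0)&(h>=5)&(h<=15)&(s>120)&(P[...,1]<-190)&(P[...,1]>-290)&(P[...,0]>380)&(P[...,0]<480)&(P[...,2]>142)&(P[...,2]<155)
    if m.sum(): print(n,m.sum(),P[m].mean(0),cv2.minAreaRect(P[m][:,:2].astype(np.float32)))
print(r.observe()["joints"])
E
```

```text
t 2.45 ee [ 438.  -233.   231.3] F [0.16 0.48 0.3 ] gap 0.998
[[ 0.999  0.     0.043]
 [-0.043 -0.     0.999]
 [ 0.    -1.    -0.   ]]
tool shift cm [-0.05 14.13 -0.05]
side 308 [ 436.50839514 -233.90562161  146.63085563] ((436.6583251953125, -232.46841430664062), (25.547849655151367, 23.42765235900879), 86.19762420654297)
wrist 1401 [ 435.24930566 -232.8801276   146.07126991] ((435.71917724609375, -232.7779998779297), (23.375402450561523, 23.611852645874023), 87.17578887939453)
[ 0.63196647  0.32186844 -0.31812872  1.89053537  0.12219108  0.94790107
  1.78715169]
```

play_rows([
  [[100,-0.1,3.5,0,0,0,0],[100,-0.1,7,0,0,0,0],[100,-0.1,10,0,0,0,0],[100,-0.1,12.5,0,0,0,0],[100,-0.1,14,0,0,0,0],[100,-0.1,14.5,0,0,0,0],[100,-0.1,14.5,0,0,0,0]],
])

```text
clock: 3.3
ee_pos: [436.9, -232.7, 86.0]
tool_rot: [-0.707, 0.015, -0.014, 0.707]
contact_force: [0.3, -0.3, -0.2]
finger_gap: 1.002
```

play_rows([
  [[0,0,0,0,0,0,0],[0,0,0,0,0,0,0],[0,0,0,0,0,0,0],[0,0,0,0,0,0,0],[0,0,0,0,0,0,0],[0,0,0,0,0,0,0],[0,0,0,0,0,0,0],[0,0,0,0,0,0,0]],
])

```text
clock: 4.1
ee_pos: [437.2, -233.1, 86.9]
tool_rot: [0.707, -0.014, 0.014, -0.707]
contact_force: [0.2, 1.1, 6.0]
finger_gap: 0.274
```

Run:
```python
from h import *
togo([437.5,-233.5,200])
for n in ["side","wrist"]: cv2.imwrite(f"pics/{n}2.png",imaging.camera(n)["color"])
```

```text
t 4.1 ee [ 437.2 -233.1   86.9] F [0.18 1.07 6.03] gap 0.274
[[ 0.999  0.001  0.04 ]
 [-0.04  -0.     0.999]
 [ 0.001 -1.    -0.   ]]
tool shift cm [  0.04 -11.31  -0.05]
```

View pics/side2.png

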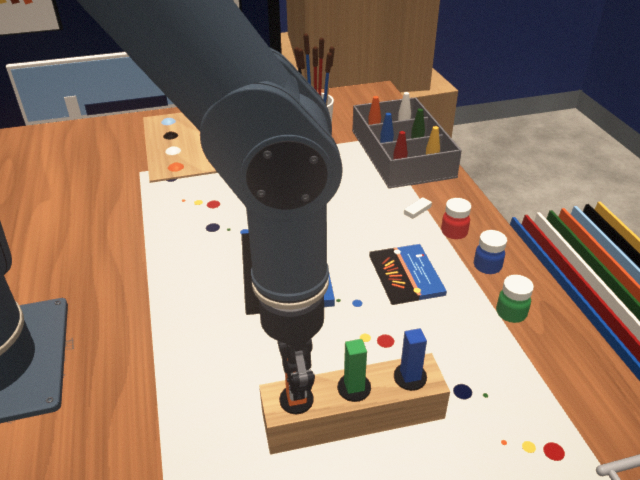

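play_rows([
  [[0,0,-1,0,0,0,0],[0,0,-2.5,0,0,0,0],[0,0,-4.5,0,0,0,0],[0,0,-6.5,0,0,0,0],[0,0,-8.5,0,0,0,0],[0,0,-10,0,0,0,0],[0,0,-11,0,0,0,0],[0,0,-11,0,0,0,0]],
])

```text
clock: 5.0
ee_pos: [437.5, -233.2, 197.7]
tool_rot: [0.707, -0.013, 0.015, -0.707]
contact_force: [-0.7, -0.2, -0.2]
finger_gap: 0.275
```

Run:
```python
from h import *
togo([479.5,10,130])
for n in ["side","scene"]:
  c=imaging.camera(n);cv2.imwrite(f"pics/{n}3.png",c["color"])
```

```text
t 5.0 ee [ 437.5 -233.2  197.7] F [-0.73 -0.21 -0.2 ] gap 0.275
[[ 0.999  0.002  0.04 ]
 [-0.04  -0.001  0.999]
 [ 0.002 -1.    -0.001]]
tool shift cm [ 3.2   6.75 24.47]
```

View pics/side3.png

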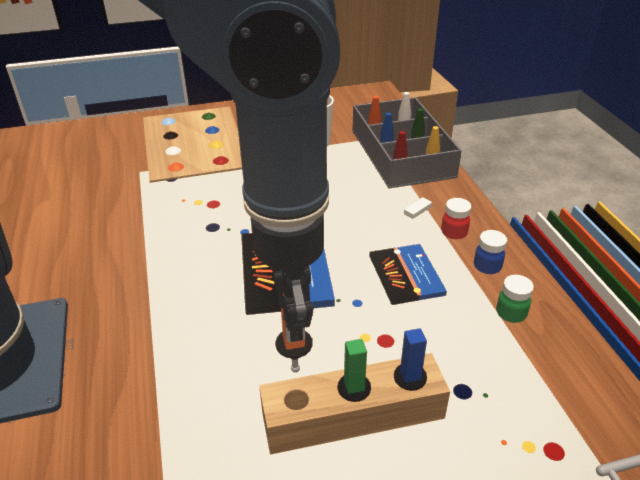

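View pics/scene3.png

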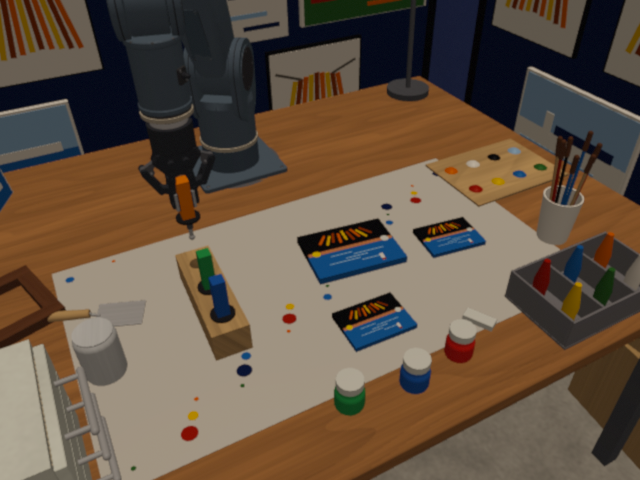

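Run:
```python
from h import *
for n in ["side","scene"]:
    c=imaging.camera(n);P=pts(c); q=P[(c["z_map"]>0)]
    for lo,hi in [(116,126),(126,136),(156,164),(166,172)]:
        m=(abs(P[...,0]-437)<40)&(abs(P[...,1]+233)<40)&(P[...,2]>lo)&(P[...,2]<hi)&(c["z_map"]>0)
        print(n,lo,m.sum(),P[m].mean(0).round(1),P[m].min(0).round(1),P[m].max(0).round(1))
```

```text
side 116 1 [ 437.7 -238.2  125.6] [ 437.7 -238.2  125.6] [ 437.7 -238.2  125.6]
side 126 57 [ 435.9 -236.1  130.7] [ 430.9 -239.5  126.1] [ 441.5 -229.7  136. ]<stdin>:6: RuntimeWarning: Mean of empty slice.
  ret = um.true_divide(
Traceback (most recent call last):
ValueError: zero-size array to reduction operation minimum which has no identity
```

play_rows([
  [[0,0.3,0,2,0,0,0],[0,0.8,0,6,0,0,0],[0,1.4,0,10,0,0,0],[0,1.9,1,14,0,0,0],[0,2.5,3,18,0,0,0],[0,3,5,22,0,0,0],[0,3.2,6.5,24.5,0,0,0],[0,3.2,6.8,24.5,0,0,0]],
])

```text
clock: 5.95
ee_pos: [477.9, 14.8, 126.2]
tool_rot: [-0.706, 0.013, -0.011, 0.708]
contact_force: [-0.5, -0.3, -0.3]
finger_gap: 0.276
```

play_rows([
  [[0,0,0.5,0,0,0,0],[0,0,1,0,0,0,0],[0,0,1.5,0,0,0,0],[0,0,1.8,0,0,0,0],[0,0,1.8,0,0,0,0],[0,0,1.8,0,0,0,0]],
])

```text
clock: 6.55
ee_pos: [478.9, 10.2, 110.4]
tool_rot: [0.707, -0.014, 0.015, -0.707]
contact_force: [-0.4, -0.3, -1.1]
finger_gap: 0.27
```

Run:
```python
from h import *
togo([479.5,10,85.5])
for n in ["side","scene","wrist"]:
  c=imaging.camera(n);I=c["color"]
  E=np.linalg.inv(c["extrinsics"]);f=240/np.tan(np.radians(c["vfov"]/2))
  p=E[:3,:3]@np.array([479.5,10,18])+E[:3,3]; u,v=int(p[0]/p[2]*f+c["cx"]),int(p[1]/p[2]*f+c["cy"])
  print(n,u,v)
  if 0<u<640 and 0<v<480: I=cv2.resize(I[max(v-60,0):v+60,max(u-80,0):u+80],None,fx=5,fy=5,interpolation=cv2.INTER_CUBIC)
  cv2.imwrite(f"pics/{n}4.png",I)
```

```text
t 6.55 ee [478.9  10.2 110.4] F [-0.36 -0.27 -1.14] gap 0.27
[[ 0.999  0.     0.041]
 [-0.041 -0.     0.999]
 [ 0.    -1.    -0.   ]]
tool shift cm [ 0.06  2.49 -0.02]
side 288 295
scene 316 253
wrist 321 246
```

View pics/side4.png

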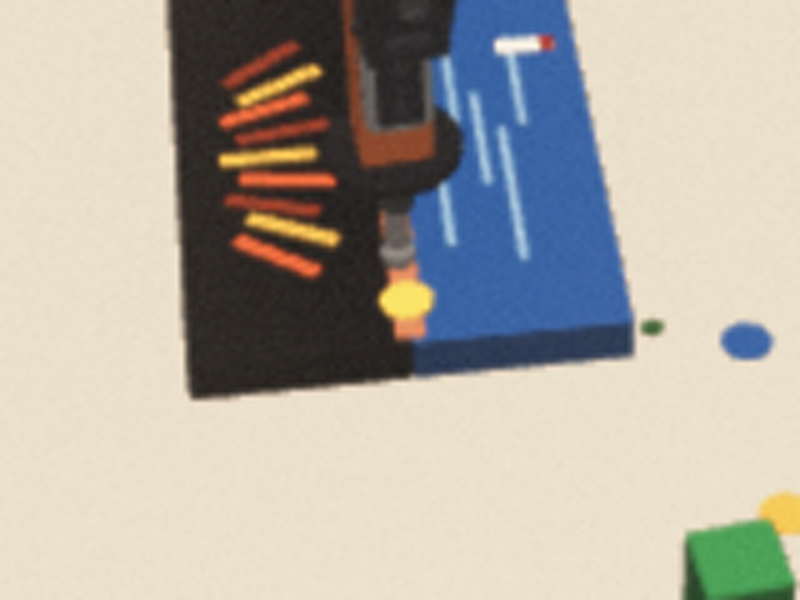

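View pics/scene4.png

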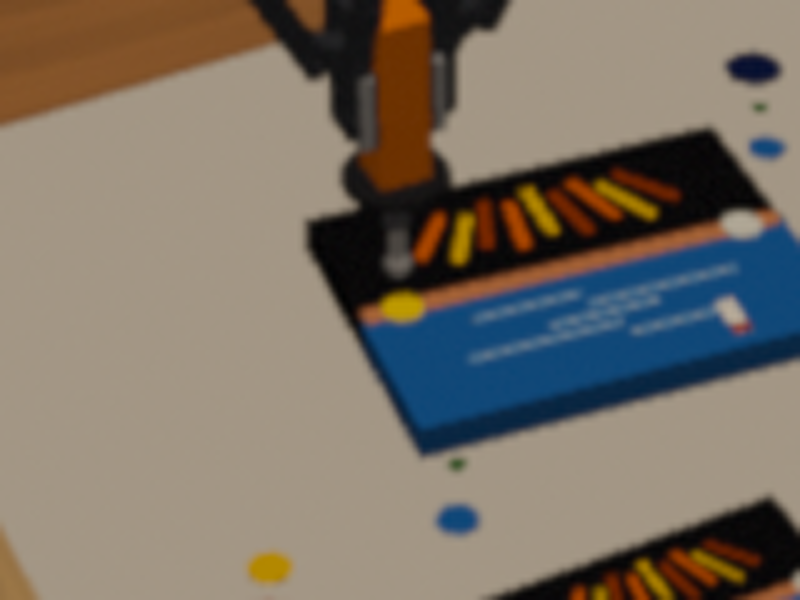

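Run:
```python
from h import *
for n in ["side","scene"]:
  c=imaging.camera(n);f=240/np.tan(np.radians(c["vfov"]/2));E=np.linalg.inv(c["extrinsics"])
  def pr(X): p=E[:3,:3]@np.array(X)+E[:3,3]; return np.array([p[0]/p[2]*f+c["cx"],p[1]/p[2]*f+c["cy"]])
  z=110.4-74.9+6
  print(n,[((pr(X)-np.array([int(pr([479.5,10,18])[0])-80,int(pr([479.5,10,18])[1])-60]))*5).round(1).tolist() for X in ([479.5,10,18],[479.5,10,z],[478.9,10.2,z],[489.5,10,z],[479.5,20,z])])
```

```text
side [[402.0, 302.5], [399.3, 251.4], [397.4, 251.3], [428.6, 246.0], [392.7, 231.7]]
scene [[403.7, 304.4], [402.5, 261.7], [402.3, 260.8], [413.4, 274.7], [423.4, 254.6]]
```

play_rows([
  [[0,0.1,0.4,0.1,0,0,0],[0,0.1,0.9,0.1,0,0,0],[0,0.1,1.4,0.1,0,0,0],[0,0.1,1.8,0.1,0,0,0],[0,0.1,2.1,0.1,0,0,0],[0,0.1,2.4,0.1,0,0,0],[0,0.1,2.5,0.1,0,0,0],[0,0.1,2.5,0.1,0,0,0]],
])

```text
clock: 7.6
ee_pos: [479.7, 11.5, 85.2]
tool_rot: [0.707, -0.014, 0.014, -0.707]
contact_force: [-2.0, -0.3, 1.9]
finger_gap: 0.278
```

Run:
```python
from h import *
togo([500.8,169.6,85.5])
for n in ["side","scene"]:
  c=imaging.camera(n);I=c["color"]
  u,v={"side":(288,295),"scene":(316,253)}[n]
  I=cv2.resize(I[v-40:v+40,u-50:u+50],None,fx=4,fy=4,interpolation=cv2.INTER_CUBIC)
  globals()[n]=I
cv2.imwrite("pics/p5.png",np.hstack([side,scene]))
```

```text
t 7.6 ee [479.7  11.5  85.2] F [-2.03 -0.25  1.86] gap 0.278
[[ 0.999 -0.     0.04 ]
 [-0.04  -0.     0.999]
 [-0.    -1.    -0.   ]]
tool shift cm [ 1.47 -0.03 15.88]
```

View pics/p5.png

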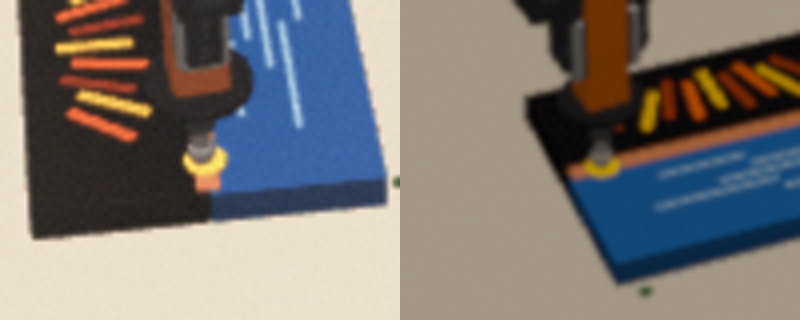

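play_rows([
  [[0,0.05,0,0.2,0,0,0],[0,0.11,0,0.5,0,0,0],[0,0.15,0,0.8,0,0,0],[0,0.18,0,1.1,0,0,0],[0,0.2,0,1.4,0,0,0],[0,0.23,0,1.7,0,0,0],[0,0.26,0,2.0,0,0,0],[0,0.29,0,2.3,0,0,0]],
])

```text
clock: 8.5
ee_pos: [483.7, 34.6, 85.3]
tool_rot: [0.707, -0.014, 0.014, -0.707]
contact_force: [-0.5, -2.0, 1.3]
finger_gap: 0.271
```

play_rows([
  [[0,0.03,0,0.3,0,0,0],[0,0.05,0,0.6,0,0,0],[0,0.08,0,0.9,0,0,0],[0,0.11,0,1.2,0,0,0],[0,0.13,0,1.5,0,0,0],[0,0.16,0,1.8,0,0,0],[0,0.19,0,2.1,0,0,0],[0,0.21,0,2.4,0,0,0]],
])

```text
clock: 9.3
ee_pos: [486.8, 58.5, 85.3]
tool_rot: [-0.707, 0.014, -0.014, 0.707]
contact_force: [0.0, -2.4, 1.1]
finger_gap: 0.274
```

Run:
```python
from h import *
togo([501.2,169.6,85.5])
for n in ["side","scene"]:
  c=imaging.camera(n);I=c["color"]
  u,v={"side":(288,275),"scene":(340,245)}[n]
  I=cv2.resize(I[v-40:v+40,u-50:u+50],None,fx=4,fy=4,interpolation=cv2.INTER_CUBIC)
  globals()[n]=I
cv2.imwrite("pics/p6.png",np.hstack([side,scene]))
```

```text
t 9.3 ee [486.8  58.5  85.3] F [ 0.02 -2.44  1.09] gap 0.274
[[ 0.999 -0.     0.04 ]
 [-0.04   0.     0.999]
 [-0.    -1.     0.   ]]
tool shift cm [ 1.   -0.02 11.15]
```

View pics/p6.png

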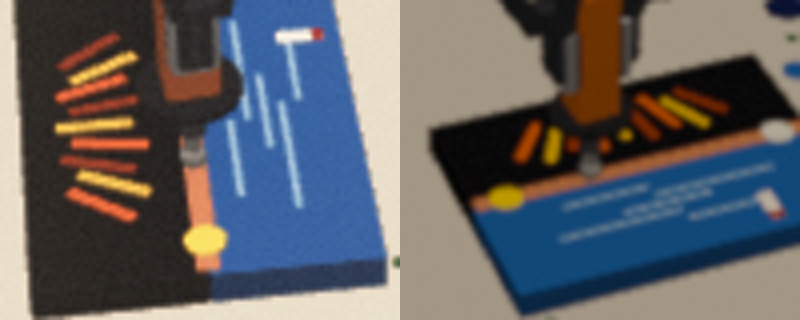

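play_rows([
  [[0,0.03,0,0.3,0,0,0],[0,0.05,0,0.6,0,0,0],[0,0.08,0,0.9,0,0,0],[0,0.11,0,1.2,0,0,0],[0,0.13,0,1.5,0,0,0],[0,0.16,0,1.8,0,0,0],[0,0.19,0,2.1,0,0,0],[0,0.21,0,2.4,0,0,0]],
])

```text
clock: 10.2
ee_pos: [489.8, 82.5, 85.3]
tool_rot: [-0.707, 0.014, -0.014, 0.707]
contact_force: [0.0, -1.9, 1.8]
finger_gap: 0.273
```

play_rows([
  [[0,0.03,0,0.3,0,0,0],[0,0.05,0,0.6,0,0,0],[0,0.08,0,0.9,0,0,0],[0,0.11,0,1.2,0,0,0],[0,0.13,0,1.5,0,0,0],[0,0.16,0,1.8,0,0,0],[0,0.19,0,2.1,0,0,0],[0,0.21,0,2.4,0,0,0]],
])

```text
clock: 11.0
ee_pos: [492.9, 106.3, 85.3]
tool_rot: [-0.707, 0.014, -0.014, 0.707]
contact_force: [1.0, -1.9, 2.1]
finger_gap: 0.271
```

Run:
```python
from h import *
togo([501.2,169.6,85.5])
for n in ["side","scene"]:
  c=imaging.camera(n);I=c["color"]
  u,v={"side":(288,260),"scene":(360,245)}[n]
  I=cv2.resize(I[v-40:v+40,u-50:u+50],None,fx=4,fy=4,interpolation=cv2.INTER_CUBIC)
  globals()[n]=I
cv2.imwrite("pics/p7.png",np.hstack([side,scene]))
```

```text
t 11.0 ee [492.9 106.3  85.3] F [ 1.03 -1.85  2.14] gap 0.271
[[ 0.999  0.     0.04 ]
 [-0.04   0.     0.999]
 [ 0.    -1.     0.   ]]
tool shift cm [ 0.58 -0.02  6.36]
```

View pics/p7.png

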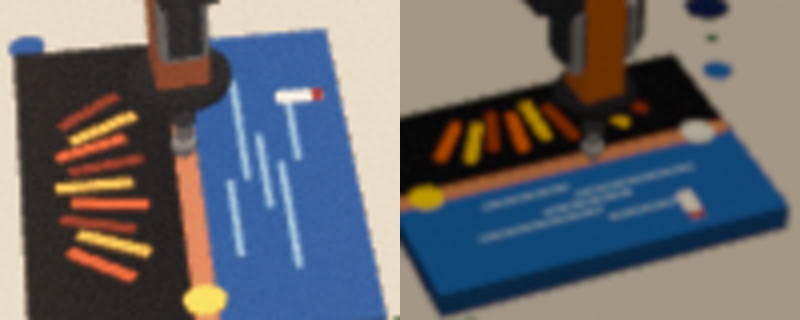

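play_rows([
  [[0,0.03,0,0.3,0,0,0],[0,0.05,0,0.6,0,0,0],[0,0.08,0,0.9,0,0,0],[0,0.11,0,1.2,0,0,0],[0,0.13,0,1.5,0,0,0],[0,0.16,0,1.8,0,0,0],[0,0.19,0,2.1,0,0,0],[0,0.22,0,2.4,0,0,0]],
])

```text
clock: 11.9
ee_pos: [496.0, 130.2, 85.3]
tool_rot: [0.707, -0.014, 0.014, -0.707]
contact_force: [-0.5, -1.2, 1.4]
finger_gap: 0.275
```

play_rows([
  [[0,0.03,0,0.3,0,0,0],[0,0.05,0,0.6,0,0,0],[0,0.08,0,0.9,0,0,0],[0,0.11,0,1.2,0,0,0],[0,0.13,0,1.5,0,0,0],[0,0.16,0,1.8,0,0,0],[0,0.19,0,2.1,0,0,0],[0,0.22,0,2.4,0,0,0]],
])

```text
clock: 12.7
ee_pos: [499.2, 154.1, 85.3]
tool_rot: [0.707, -0.014, 0.014, -0.707]
contact_force: [-0.6, -1.4, 3.0]
finger_gap: 0.274
```

play_rows([
  [[0,0.03,0,0.3,0,0,0],[0,0.05,0,0.6,0,0,0],[0,0.08,0,0.9,0,0,0],[0,0.11,0,1.2,0,0,0],[0,0.13,0,1.4,0,0,0],[0,0.14,0,1.5,0,0,0],[0,0.14,0,1.5,0,0,0]],
])

```text
clock: 13.4
ee_pos: [501.2, 169.2, 85.3]
tool_rot: [-0.707, 0.014, -0.014, 0.707]
contact_force: [0.3, 0.1, 1.7]
finger_gap: 0.275
```

Run:
```python
from h import *
togo([501.2,169.6,85.5])
for n in ["side","scene"]:
  c=imaging.camera(n);I=c["color"]
  u,v={"side":(288,240),"scene":(375,240)}[n]
  I=cv2.resize(I[v-40:v+40,u-50:u+50],None,fx=4,fy=4,interpolation=cv2.INTER_CUBIC)
  globals()[n]=I
cv2.imwrite("pics/p8.png",np.hstack([side,scene]))
```

```text
t 13.4 ee [501.2 169.2  85.3] F [0.34 0.11 1.66] gap 0.275
[[ 0.999  0.     0.04 ]
 [-0.04   0.     0.999]
 [ 0.    -1.     0.   ]]
tool shift cm [-0.01 -0.02  0.04]
```

View pics/p8.png

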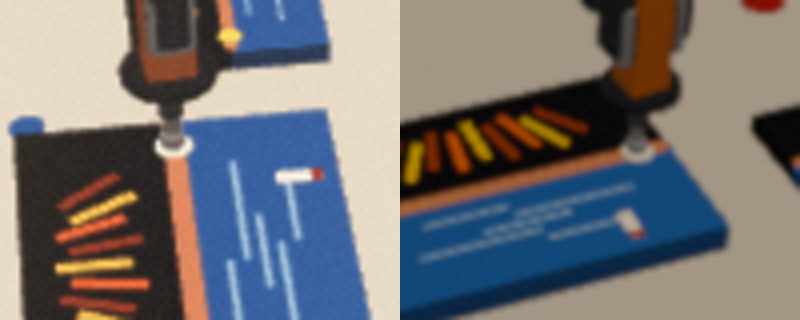

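play_rows([
  [[0,0,-1,0,0,0,0],[0,0,-3,0,0,0,0],[0,0,-6,0,0,0,0],[0,0,-9,0,0,0,0],[0,0,-11.5,0,0,0,0],[0,-0.2,-11.5,-2,0,0,0],[0,-0.6,-11.5,-5,0,0,0],[0,-1,-11.5,-8.5,0,0,0]],
])

```text
clock: 14.3
ee_pos: [487.5, 84.4, 201.1]
tool_rot: [-0.707, 0.013, -0.014, 0.707]
contact_force: [0.2, -0.4, -1.4]
finger_gap: 0.274
```

play_rows([
  [[0,-0.4,0,-4,0,0,0],[0,-0.9,0,-8,0,0,0],[0,-1.4,0,-12,0,0,0],[0,-1.9,0,-16,0,0,0],[0,-2.4,0,-20,0,0,0],[0,-2.9,0,-24,0,0,0],[0,-3.3,0,-28,0,0,0],[0,-3.7,0,-31,0,0,0]],
])

```text
clock: 15.1
ee_pos: [437.6, -226.5, 200.9]
tool_rot: [0.707, -0.015, 0.015, -0.707]
contact_force: [-1.1, -1.0, -0.2]
finger_gap: 0.274
```

play_rows([
  [[0,-0.05,0,-0.7,0,0,0],[0,-0.05,0,-0.9,0,0,0],[0,-0.05,0,-0.9,0,0,0],[0,-0.05,0,-0.9,0,0,0],[0,-0.05,0,-0.9,0,0,0]],
])

```text
clock: 15.6
ee_pos: [437.9, -231.7, 200.4]
tool_rot: [-0.707, 0.013, -0.014, 0.707]
contact_force: [-0.7, 0.1, -1.1]
finger_gap: 0.274
```

Run:
```python
from h import *
togo([437.3,-233.2,88])
for n in ["side","scene","wrist"]:
  c=imaging.camera(n);I=c["color"]
  if n!="wrist":
    u,v={"side":(330,370),"scene":(200,260)}[n]
    I=cv2.resize(I[v-80:v+80,u-100:u+100],None,fx=2,fy=2,interpolation=cv2.INTER_CUBIC)
  globals()[n]=I
cv2.imwrite("pics/p9.png",np.hstack([side,scene]));cv2.imwrite("pics/w9.png",wrist)
```

```text
t 15.6 ee [ 437.9 -231.7  200.4] F [-0.67  0.06 -1.12] gap 0.274
[[ 0.999  0.     0.038]
 [-0.038  0.     0.999]
 [ 0.    -1.     0.   ]]
tool shift cm [-0.06 11.24 -0.15]
```

View pics/p9.png

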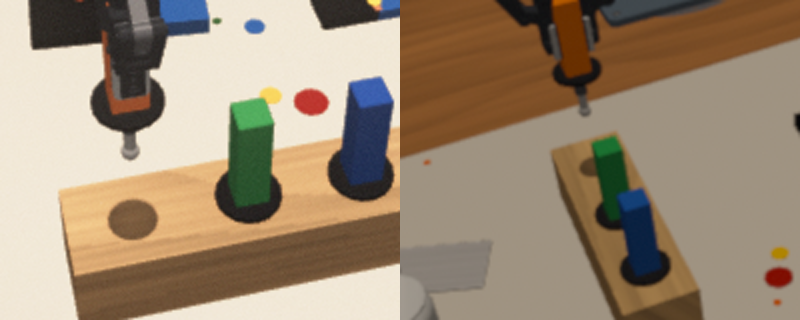

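View pics/w9.png

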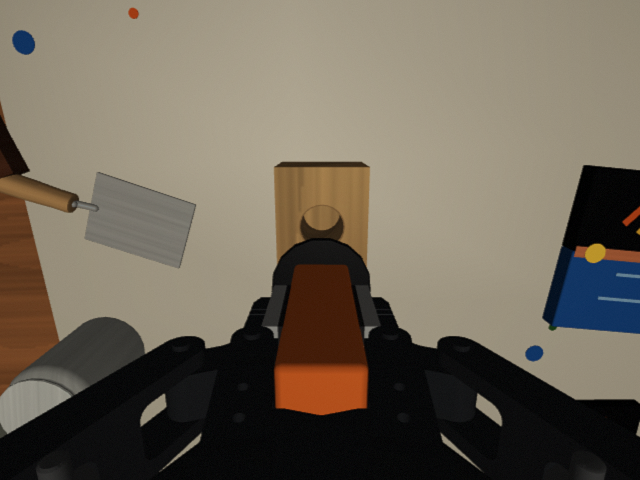

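play_rows([
  [[0,-0.05,1,-0.15,0,0,0],[0,-0.05,3.5,-0.15,0,0,0],[0,-0.05,6,-0.15,0,0,0],[0,-0.05,8,-0.15,0,0,0],[0,-0.05,9.5,-0.15,0,0,0],[0,-0.05,10.5,-0.15,0,0,0],[0,-0.05,11,-0.15,0,0,0],[0,-0.05,11.2,-0.15,0,0,0]],
])

```text
clock: 16.55
ee_pos: [436.9, -234.4, 87.9]
tool_rot: [-0.707, 0.014, -0.014, 0.707]
contact_force: [1.0, -0.2, -0.9]
finger_gap: 0.273
```

play_rows([
  [[0,0,0.1,0,0,0,0],[0,0,0.1,0,0,0,0],[0,0,0.1,0,0,0,0]],
])

```text
clock: 16.85
ee_pos: [437.2, -234.6, 87.8]
tool_rot: [0.707, -0.014, 0.015, -0.707]
contact_force: [-0.4, 0.3, -1.3]
finger_gap: 0.272
```

Run:
```python
from h import *
togo([437.3,-233.2,87])
for n in ["side","scene"]:
  c=imaging.camera(n);I=c["color"]
  u,v={"side":(330,370),"scene":(200,260)}[n]
  I=cv2.resize(I[v-80:v+80,u-100:u+100],None,fx=2,fy=2,interpolation=cv2.INTER_CUBIC)
  globals()[n]=I
cv2.imwrite("pics/p10.png",np.hstack([side,scene]))
```

```text
t 16.85 ee [ 437.2 -234.6   87.8] F [-0.42  0.33 -1.27] gap 0.272
[[ 0.999  0.001  0.04 ]
 [-0.04  -0.     0.999]
 [ 0.001 -1.    -0.   ]]
tool shift cm [0.   0.08 0.14]
```

View pics/p10.png

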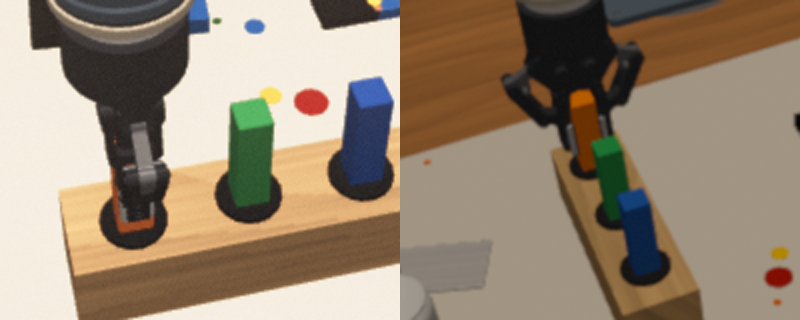

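play_rows([
  [[0,0,0.1,0.1,0,0,0],[0,0,0.1,0.1,0,0,0],[0,0,0.1,0.1,0,0,0]],
])

```text
clock: 17.25
ee_pos: [437.2, -233.9, 86.9]
tool_rot: [0.707, -0.014, 0.015, -0.707]
contact_force: [-1.2, -0.2, 5.1]
finger_gap: 0.271
```

play_rows([
  [[100,0,0,0,0,0,0],[100,0,0,0,0,0,0],[100,0,0,0,0,0,0],[100,0,0,0,0,0,0],[100,0,0,0,0,0,0],[100,0,0,0,0,0,0],[100,0,0,0,0,0,0],[100,0,0,0,0,0,0]],
])

```text
clock: 18.05
ee_pos: [437.0, -233.5, 86.3]
tool_rot: [-0.707, 0.014, -0.014, 0.707]
contact_force: [-0.1, -0.6, 0.4]
finger_gap: 1.004
```

play_rows([
  [[100,0,-1,0,0,0,0],[100,0,-3,0,0,0,0],[100,0,-5,0,0,0,0],[100,0,-8,0,0,0,0],[100,0,-11,0,0,0,0],[100,0,-14,0,0,0,0],[100,0,-14,0,0,0,0],[100,0,-14,0,0,0,0]],
])

```text
clock: 18.85
ee_pos: [437.1, -233.6, 227.3]
tool_rot: [0.707, -0.014, 0.015, -0.707]
contact_force: [-0.0, 0.1, -0.9]
finger_gap: 1.0
```

Run:
```python
from h import *
togo([437.3,-233.2,87])
for n in ["side","scene"]:
  c=imaging.camera(n);I=c["color"]
  P=pts(c);H=hsv(c)
  for lo,hi in [(5,15),(50,80),(100,125)]:
    m=(c["z_map"]>0)&(H[...,0]>=lo)&(H[...,0]<=hi)&(H[...,1]>120)&(P[...,1]<-190)&(P[...,1]>-290)&(P[...,0]>380)&(P[...,0]<650)&(P[...,2]>72)&(P[...,2]<160)
    q=P[m];zt=np.percentile(q[:,2],98);print(n,zt.round(1),q[q[:,2]>zt-4].mean(0).round(1))
  u,v={"side":(330,370),"scene":(200,260)}[n]
  I=cv2.resize(I[v-80:v+80,u-100:u+100],None,fx=2,fy=2,interpolation=cv2.INTER_CUBIC)
  globals()[n]=I
cv2.imwrite("pics/p11.png",np.hstack([side,scene]))
```

```text
t 18.85 ee [ 437.1 -233.6  227.3] F [-0.04  0.13 -0.89] gap 1.0
[[ 0.999  0.002  0.04 ]
 [-0.04  -0.001  0.999]
 [ 0.002 -1.    -0.001]]
tool shift cm [-1.000e-02  1.403e+01  5.000e-02]
side 148.5 [ 436.7 -235.3  146.9]
side 149.0 [ 516.2 -236.7  147.2]
side 148.5 [ 595.8 -239.4  147. ]
scene 147.8 [ 438.8 -235.9  146. ]
scene 147.7 [ 518.4 -237.7  145.9]
scene 147.5 [ 598.3 -241.   146. ]
```

View pics/p11.png

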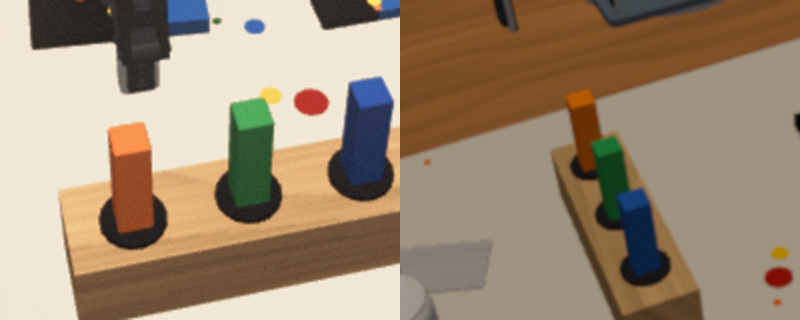

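Run:
```python
from h import *
print(r.finish_job())
```

```text
the job is handed in; nothing more can be done
None
```

The burnisher rubbed the seam from the yellow dot to the white dot at about 3 cm/s, and it is back upright in its own hole. I handed the job in at about 19 s of the 64 s allowed; no verdict was reported.

- **Rub:** I used the largest of the three panels. The tip looked on the copper strip, or on the end dot, in all four checks along the way. The tool height stayed at 85.2–85.3 mm, which puts the plunger about half-way in. Measured contact force was 1.1–3.0 N throughout, so I saw no sign of lifting. I paused only for brief pictures. I judged plunger depth from height and force, since it could not be read directly.
- **Return:** Seated and released, the burnisher's handle top measures 148 mm, the same as before. It sits about 2 mm from its original place, within the hole's play. The scraper and brush moved less than 0.5 mm, within measuring error. The gripper is open, clear above the rack and touching nothing.
- **Disagreement:** The two cameras differed by about 2 mm in x on where the tip sat relative to the yellow dot. I averaged them and shifted the path about 1 mm, and the tip appeared on the strip and both dots in both views.

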